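Clear the track and slide the sample carriage home in the imaging dock

ROBOT

A 7-joint arm with a two-finger parallel gripper is mounted at the origin on a cart in front of the work surface, level with it; the furniture and walls round the work are solid. World frame = base frame: x ahead of the robot, y to its left, z up, the work surface at z = 0. Lengths are in m, angles in rad, forces in N, time in s.
With the tool pointing down it reaches from about 0.425 to 0.875 m from the base axis. Payload 4.7 kg.
Tool frame: the origin (TCP) lies between the finger pads; the fingertips stand 14 mm ahead of it and the grasp point (between the pads) lies 5 mm behind it; z points along the fingers, y is the line along which they close (so a half turn about z gives the same grasp; the last joint's range is limited). The gripper opens to 87 mm and grips with 3 to 60 N. Pads are 19 mm wide; open, the fingers measure 117 mm over their backs; the gripper's body (75 mm by 190 mm) begins 51 mm behind the grasp point.
Start: joints at [-1.161, 0.321, -0.07, 1.45, 0.023, 1.371, -0.057], TCP at [0.251, 0.6, 0.237] pointing down, gripper open.
Joint ranges: [-2.86, 2.86], [-0.3, 2.09], [-1.38, 1.24], [0.06, 2.45], [-1.56, 4.7], [0.09, 2.05], [-2.69, 2.69]. Speed limits (rad/s): [2.57, 2.57, 3.14, 3.14, 3.14, 3.14, 3.14].

INTERFACE

Orientations are given as a rotation vector (axis times angle).
In Python, from bench import ctrl gives the robot as it stands.
- The arm moves only by the tool step_arm, never from a script. Its argument "commands" is a list of rows, each an object with "travel": the shift along the tool's x, y, z in m, a list of three; "turn": the turn, a rotation vector about the tool's x, y, z in degrees, a list of three. A call has 1 to 5 rows; each row is the pose to reach, as a shift and turn from the pose commanded when the call began, along the tool's axes at that moment; what a row does not reach only later rows make up. A row lasts 1/10 s, in which the tool goes at most 50 mm and 8.59 degrees, less where a joint would pass 70% of its speed; a pose out of reach is approached as far as the arm can. A call with a gripper value outside its range is refused whole. "gripper" is the opening, from 0 (shut) to 1 (fully open), set as the call begins (left out, the last holds). The fingers move at their own pace and stop on an object; "force" is the grip in N (left out, the last holds). Time passes only in rows, so rows that repeat a pose let the fingers close. It gives the time, the measured TCP pose, the force, the opening and the grip force at its end, in the units of the state.
- ctrl.get_state(): the state, without advancing time (a new reading comes with each control period).
- ctrl.get_image(name): name is "scene" or "top"; returns the picture (400x640x3 uint8, red, green, blue); there is no depth.
- ctrl.camera_model(name): a dict with "fx", "fy", "cx", "cy" (pixels), "R" (3x3) and "t" (3): a world point X has camera coordinates R X + t. Camera axes: x right, y down, z forward; pixel columns grow to the right and rows downward; lengths in m; the calibration is good to about 2 mm. A picture is of the moment at which its call begins. camera_model takes no time and is no camera call.
- ctrl.close_job(): hands the job in; it is judged then, once.
The state is a dict: "time": time; "joint_positions": joint angles; "qd": joint speeds; "joint_torque": joint torques, N m; "position": TCP position; "tool_rot": TCP orientation; "ft_force": force on the tool from outside, world axes, zero at the start; "torque": the same for the moment, N m; "grip_width": opening from 0.0 (shut) to 1.0 (fully open); "grip_force": force on a finger pad.
Only numpy, scipy, OpenCV 4.12 (cv2) and the standard library are available. Lean on these libraries where they do the work, as an engineer would, in place of code of your own. Each camera call takes 0.05 s, during which the arm holds its last target. There are 200 camera calls.

TASK

A bottle stands in the way on the track of the imaging dock: stand it upright on the bare bench beside the dock. Then push the steel carriage with the two dishes along its track, gently and along its centre line, into the hood until it is fully home against the stop hidden inside. Leave the other things alone, and never push hard: the carriage jams if it is pushed off-centre.

Things in the scene. Friction and masses are not known exactly. Their poses are not given: they have to be found in the camera images.
- dock: imaging dock fixed on the bench: base plate 370 x 190 mm, 6 mm thick, with two low guides (tops at z = 24 mm, inner faces 163 mm apart) and a white hood at its far end. Origin on the bench under the centre of the hood's front wall; x along the track into the hood, away from the robot, y left, z up. Plate and guides run from x = -250 to +120 mm
- mouth (a point): centre of the mouth's upper edge in the hood's front wall: mouth 163 mm wide, open up to z = 66 mm. Hood 120 mm deep, 188 wide, 176 high, black camera cap on its roof up to 208. Above the mouth a brow overhangs 26 mm towards the robot from z = 125 to 175 mm: near the hood an upright gripper does not fit; tilt it 25 to 50 degrees, fingers leading into the hood. Axes as the dock's
- carriage_mid (a point): centre of the loose steel carriage (0.28 to 0.52 kg), 22 mm above its underside: 76 mm along the track, 160 mm wide, rear plate 44 mm high; two petri dishes are fixed to it. It lies on the base plate between the guides, 1.5 mm play a side, and slides with 1 to 4 N. Push within 10 mm of its centre line; 30 to 40 mm or more off, it skews and can jam. x along the track
- push_pad (a point): centre of the outer face of the black rubber pad (40 mm wide, 26 high) on the carriage's rear plate, where to push; 33 mm above the bench, on its centre line, 79 mm behind its front face. When home, the pad is still 18 to 38 mm in front of the hood's front wall (dock x = -38 to -18 mm): the stop's depth differs each time and is hidden; feel for it as a clear rise of force (8 N or more)
- plunger (a joint): plunger of the end switch on the rigid stop inside the hood: 0 = free, 0.006 = pressed level with the stop's two rubber buffers, i.e. the carriage is home against them; its spring is weak (under 0.5 N), so that the carriage stays where it is left
- bottle_mid (a point): brown screw-cap bottle, 119 mm high, body 55 mm in diameter up to 83 mm, dark cap 31 mm in diameter above, 0.1 to 0.21 kg; stands on the base plate (6 mm above the bench) between carriage and hood. This point is on its axis, half-way up (59.5 mm above its underside). z is its axis
- buffer: bystander: clear reagent bottle, 68 mm in diameter, 139 mm high, standing right of the dock; origin under its centre
- wash: bystander: wash bottle with a bent spout, 64 mm body, 192 mm high, standing right of the dock; origin under its centre, the body's axis is 21 mm towards its +y
- timer: bystander: white desk timer, 43 x 66 x 57 mm, standing left of the hood; origin under its centre

How it is judged:
On the way, in this order (a step that is already met when the one before it is completed fails the run):
1. the bottle stands upright and released on the bench beside the dock (height (world z) of bottle_mid below 0.064 m and angle between bottle_mid's own z axis and vertical below 0.1 rad and contact force between the fingers and bottle below 0.3 N and (y of bottle_mid in the frame of dock above 0.115 m or y of bottle_mid in the frame of dock below -0.115 m)), for 0.2 s.
2. the carriage is home against the stop (value of joint plunger above 0.0035 m and x of push_pad in the frame of dock above -0.045 m), for 0.2 s.
At the end, for the whole second after the job is handed in: The bottle stands upright (within 6 degrees) and at rest on the bench, its axis at least 115 mm to either side of the dock's centre line; the carriage lies flat between its guides in the mouth, home against the stop within 2.5 mm (plunger pressed 3.5 mm or more), at rest (all of step 2 and height (world z) of bottle_mid between 0.055 and 0.064 m and angle between bottle_mid's own z axis and vertical below 0.1 rad and (y of bottle_mid in the frame of dock above 0.115 m or y of bottle_mid in the frame of dock below -0.115 m) and height (world z) of push_pad below 0.038 m and angle between push_pad's own z axis and vertical below 0.05 rad and linear speed of each of bottle, carriage below 0.01 m/s); the robot touches nothing.
It fails at once if the carriage is pushed with more than 60 N (contact force between the fingers and carriage above 60 N or contact force between carriage and stop above 60 N).
It fails at once if the bottle is knocked over (angle between bottle_mid's own z axis and vertical above 0.8 rad).
It fails at once if a bystander is moved by more than 20 mm (distance of any of buffer, wash, timer from where it was at the start of the episode above 0.02 m).
It also fails if it takes over 67 s, if anything falls off the work surface, if the arm or the gripper's body presses on something with over 40 N, if the wrist force passes 120 N, or if a joint passes its speed limit or range.

## Working session

There is one attempt and no reset: what is moved stays moved. The work goes in short steps, Python scripts to look and compute and a tool call to move; the robot and the scene stay as the last step left them, time stands still between calls to the robot, and variables do not carry over. Pictures are saved under pics/ and viewed, at most 10 in all, crops included, and the job is handed in when it is done.

Besides the shell and the picture viewer there is one more tool, called after ">>>" as a command line: name --argument value ..., lists and objects as JSON in quotes. step_arm: Moves the arm, as the interface text tells. Its arguments: {"type":"object","properties":{"commands":{"type":"array"},"gripper":{"type":"number"},"force":{"type":"number"}},"required":["commands"]}

```bash
mkdir -p pics; ls; python3 - <<'E'
from bench import ctrl
import cv2
for n in("scene","top"):
    im=ctrl.get_image(n); cv2.imwrite(f"pics/{n}0.png",im[:,:,::-1])
    m=ctrl.camera_model(n); print(n,m)
s=ctrl.get_state(); print(s)
E
```

```text
pics
scene {'fx': 500.84713260505936, 'fy': 500.84713260505936, 'cx': 318.28770456283996, 'cy': 197.6329052882806, 'R': array([[-0.69465148, -0.71892906, -0.02450185],
       [-0.27398864,  0.29592296, -0.91507367],
       [ 0.66512371, -0.62894405, -0.40254171]]), 't': array([0.36936131, 0.25024628, 0.87947765])}
top {'fx': 394.34220049631443, 'fy': 394.34220049631443, 'cx': 317.2724536127119, 'cy': 195.4389571730297, 'R': array([[ 3.19578283e-01, -9.47559785e-01,  4.18438158e-04],
       [-9.12570361e-01, -3.07896426e-01, -2.69100589e-01],
       [ 2.55117732e-01,  8.56168499e-02, -9.63111986e-01]]), 't': array([-0.27800182,  0.53327646,  0.92598692])}
{'time': 0.1, 'joint_positions': array([-1.16089172,  0.3217565 , -0.07009054,  1.45154974,  0.02262146,
        1.37078258, -0.05690242]), 'qd': array([-1.02053693e-03, -6.76780740e-04,  5.29010012e-04, -3.55555383e-03,
       -5.47063413e-04,  4.19798879e-04,  4.18076856e-05]), 'joint_torque': array([-4.11819819e-04, -4.92569804e+01, -4.06029783e-01, -3.13399351e+01,
       -6.42961473e-02,  3.94765183e-02,  7.20733237e-05]), 'position': array([0.25047571, 0.59929826, 0.23556759]), 'tool_rot': array([-6.17579138e-01, -3.08006034e+00,  2.66107752e-03]), 'ft_force': array([-0.31535868, -0.01017469, -0.21438246]), 'torque': array([-0.0451582 ,  0.04094424,  0.05084413]), 'grip_force': 0.0, 'grip_width': 1.0024423744748567}
```

View pics/scene0.png

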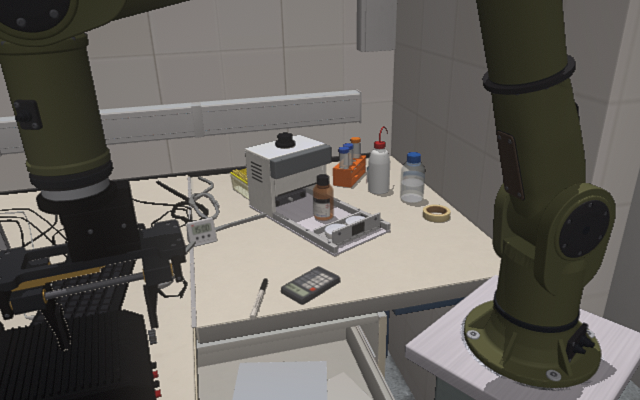

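View pics/top0.png

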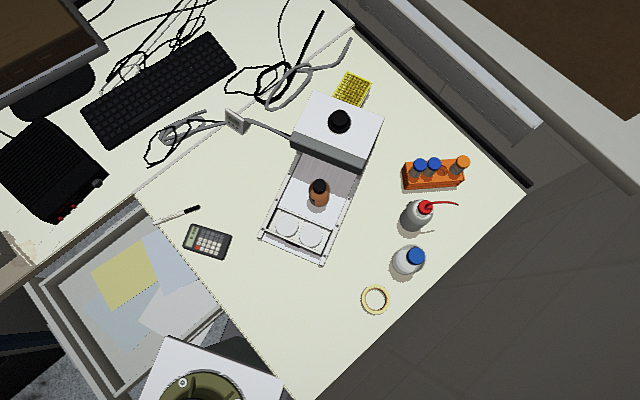

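The scene view shows the bottle at about (323,198) between the carriage (350,230) and the hood. In the top view the bottle cap is at (319,186), the carriage dishes are around (300,233), and the plate corners are near (259,239) and (322,265). I'll enlarge both.

```bash
python3 - <<'E'
import cv2,numpy as np
a=cv2.imread("pics/top0.png")[85:275,240:400]; b=cv2.imread("pics/scene0.png")[125:255,235:400]
a=cv2.resize(a,None,fx=3,fy=3,interpolation=cv2.INTER_CUBIC); cv2.imwrite("pics/tc.png",a)
b=cv2.resize(b,None,fx=4,fy=4,interpolation=cv2.INTER_CUBIC); cv2.imwrite("pics/sc.png",b)
E
```

```text
(no output)
```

View pics/tc.png

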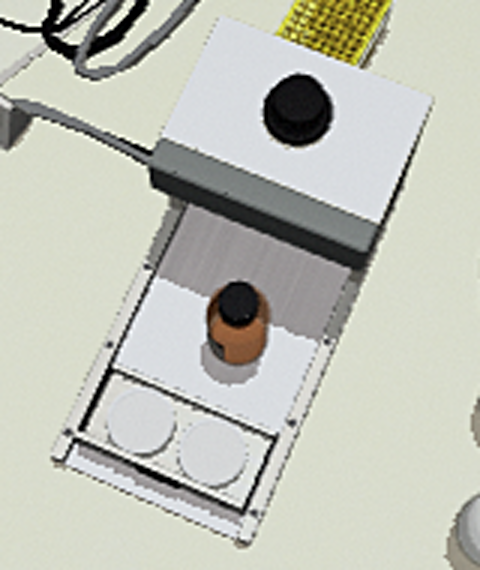

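View pics/sc.png

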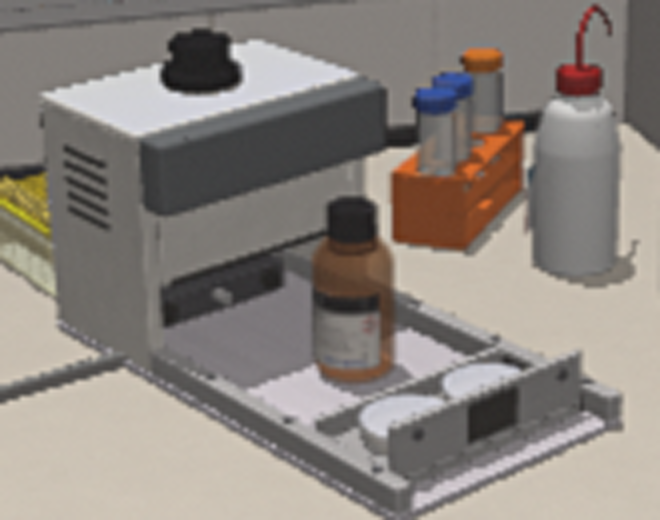

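Top crop: cap top at about (238,297), plate rear corners at (57,462) and (243,545), roof back corners at (220,17) and (433,97). Scene crop: pad at (493,413), cap top at (352,207), near rear plate corner at (405,515).

```bash
cat > h.py <<'E'
import numpy as np
from bench import ctrl
def ray(n,u,v):
    m=ctrl.camera_model(n); R=np.array(m["R"]); t=np.array(m["t"])
    return -R.T@t, R.T@np.array([(u-m["cx"])/m["fx"],(v-m["cy"])/m["fy"],1])
def plane(n,u,v,z):
    c,d=ray(n,u,v); return c+d*(z-c[2])/d[2]
def tri(p,q):
    (c1,d1),(c2,d2)=ray("top",*p),ray("scene",*q)
    s=np.linalg.lstsq(np.c_[d1,-d2],c2-c1,rcond=None)[0]
    a,b=c1+s[0]*d1,c2+s[1]*d2; return (a+b)/2,np.linalg.norm(a-b)
def proj(n,X):
    m=ctrl.camera_model(n); x=m["R"]@np.array(X)+m["t"]; return x[0]/x[2]*m["fx"]+m["cx"],x[1]/x[2]*m["fy"]+m["cy"]
E
python3 - <<'E'
from h import *
np.set_printoptions(precision=4,suppress=True)
T=lambda u,v:(240+(u-1)/3,85+(v-1)/3); S=lambda u,v:(235+(u-1.5)/4,125+(v-1.5)/4)
for nm,p,z in [("rl",(57,462),.0),("rr",(243,547),.0),("backl",(220,17),.176),("backr",(433,97),.176),("frl",(165,138),.176),("frr",(380,222),.176),("cap",(238,297),.125),("carRL",(78,440),.05),("carRR",(244,512),.05)]:
    print(nm,plane("top",*T(*p),z))
print("cap",tri(T(238,297),S(352,207)))
print("roofBR?",tri(T(220,17),S(45,95)), tri(T(433,97),S(258,40)))
print("rearL",tri(T(57,462),S(405,517)), tri(T(243,545),S(618,430)))
print("camcap",tri(T(300,95),S(200,40)))
for nm,p in [("bufcap",(415,257)),("buf body",(407,262)),("wash",(418,212)),("timer",(235,122)),("tape",(375,299)),("calc",(207,241)),("rackR",(432,172))]:print(nm,plane("top",*p,0.),plane("top",*p,.14))
E
```

```text
rl [0.4515 0.0225 0.    ]
rr [ 0.4337 -0.1564  0.    ]
backl [ 0.8164 -0.0069  0.176 ]
backr [ 0.803  -0.1912  0.176 ]
frl [ 0.7009 -0.0003  0.176 ]
frr [ 0.6874 -0.1818  0.176 ]
cap [ 0.6098 -0.0921  0.125 ]
carRL [0.4692 0.0027 0.05  ]
carRR [ 0.4566 -0.1492  0.05  ]
cap (array([ 0.6095, -0.0928,  0.1215]), np.float64(0.0031684422663884543))
roofBR? (array([ 0.8171, -0.0071,  0.173 ]), np.float64(0.002245262081119113)) (array([ 0.8048, -0.1914,  0.1722]), np.float64(0.0004451950329036537))
rearL (array([0.4509, 0.0217, 0.0027]), np.float64(0.0008178391231636193)) (array([ 0.4353, -0.156 , -0.0027]), np.float64(0.00047354443760201214))
camcap (array([ 0.7552, -0.0939,  0.2044]), np.float64(0.002925742007533059))
bufcap [ 0.5369 -0.3818  0.    ] [ 0.5102 -0.3543  0.14  ]
buf body [ 0.5177 -0.3653  0.    ] [ 0.4936 -0.3401  0.14  ]
wash [ 0.6564 -0.3585  0.    ] [ 0.6135 -0.3342  0.14  ]
timer [0.7457 0.2078 0.    ] [0.6907 0.1556 0.14  ]
tape [ 0.4016 -0.3127  0.    ] [ 0.3932 -0.2945  0.14  ]
calc [0.4021 0.1495 0.    ] [0.3936 0.1052 0.14  ]
rackR [ 0.7792 -0.3663  0.    ] [ 0.7197 -0.3409  0.14  ]
```

```bash
cat >> h.py <<'E'
from scipy.spatial.transform import Rotation as Ro
O=np.array([.692,-.0885,0]); YAW=-4.8
D=Ro.from_euler("z",YAW,degrees=True)
def dock(p): return O+D.apply(p)
def go(p,tilt,q=None,pos=None,rot=None):
    "travel mm, turn deg (tool axes) from measured pose to TCP p, fingers tilted forward"
    s=ctrl.get_state(); pos=s["position"] if pos is None else pos; r=Ro.from_rotvec(s["tool_rot"] if rot is None else rot)
    goal=D*Ro.from_matrix(np.diag([-1,1,-1.]))*Ro.from_euler("y",-tilt,degrees=True)
    tr=r.inv().apply(np.array(p)-pos)*1e3; tu=(r.inv()*goal).as_rotvec(degrees=True)
    print("travel",tr.round(1),"turn",tu.round(2),"| now dock",(D.inv().apply(s["position"]-O)*1e3).round(1),"F",D.inv().apply(s["ft_force"]).round(2),"t",s["time"])
E
python3 - <<'E'
from h import *
print(D.inv().apply([.6095-.692,-.0925+.0885,0]))
go([.6095,-.0925,.237],0)
E
```

```text
[-0.08187595 -0.01088939  0.        ]
travel [-5.980e+02 -4.999e+02 -5.000e-01] turn [-1.000e-01 -1.000e-02 -1.788e+01] | now dock [-497.5  648.4  235.6] F [-0.31 -0.04 -0.21] t 0.1
```

>>> step_arm --commands '[{"travel": [-0.036, -0.03, 0], "turn": [0, 0, -4]}, {"travel": [-0.072, -0.06, 0], "turn": [0, 0, -9]}, {"travel": [-0.108, -0.09, 0], "turn": [0, 0, -13]}, {"travel": [-0.144, -0.12, 0], "turn": [0, 0, -17.9]}, {"travel": [-0.18, -0.15, 0], "turn": [0, 0, -17.9]}]' --gripper 1

```text
time: 0.6
position: [0.3594, 0.3899, 0.2362]
tool_rot: [-0.128, -3.139, 0.001]
ft_force: [0.5, 0.2, 0.1]
grip_width: 1.001
grip_force: 0.0
```

```bash
python3 -c "
from h import *
go([.6095,-.0925,.237],0)"
```

```text
travel [-288.6 -460.4   -0.7] turn [-0.03 -0.02  0.13] | now dock [-371.5  448.9  236.2] F [0.53 0.22 0.11] t 0.6
```

>>> step_arm --commands '[{"travel": [-0.026, -0.042, 0], "turn": [0, 0, 0]}, {"travel": [-0.052, -0.083, 0], "turn": [0, 0, 0]}, {"travel": [-0.078, -0.125, 0], "turn": [0, 0, 0]}, {"travel": [-0.104, -0.166, 0], "turn": [0, 0, 0]}, {"travel": [-0.13, -0.208, 0], "turn": [0, 0, 0]}]'

```text
time: 1.1
position: [0.4714, 0.172, 0.2364]
tool_rot: [-0.13, -3.139, -0.0]
ft_force: [0.6, 0.9, 1.0]
grip_width: 0.999
grip_force: 0.0
```

>>> step_arm --commands '[{"travel": [-0.026, -0.042, 0], "turn": [0, 0, 0]}, {"travel": [-0.052, -0.083, 0], "turn": [0, 0, 0]}, {"travel": [-0.078, -0.125, 0], "turn": [0, 0, 0]}, {"travel": [-0.104, -0.166, 0], "turn": [0, 0, 0]}, {"travel": [-0.13, -0.208, 0], "turn": [0, 0, 0]}]'

```text
time: 1.6
position: [0.5837, -0.0458, 0.2364]
tool_rot: [-0.13, -3.139, -0.001]
ft_force: [0.3, 0.2, 0.0]
grip_width: 0.998
grip_force: 0.0
```

>>> step_arm --commands '[{"travel": [0, 0, 0], "turn": [0, 0, 0]}, {"travel": [0, 0, 0], "turn": [0, 0, 0]}]'

```text
time: 1.8
position: [0.5831, -0.0456, 0.2358]
tool_rot: [-0.136, -3.137, 0.001]
ft_force: [-0.8, 0.4, -0.1]
grip_width: 0.994
grip_force: 0.0
```

```bash
python3 -c "
from h import *
import cv2
go([.6095,-.0925,.104],0)
a=ctrl.get_image('scene')[100:260,220:400,::-1]; b=ctrl.get_image('top')[85:275,240:400,::-1]
cv2.imwrite('pics/s1.png',np.hstack([cv2.resize(a,(400,356)),cv2.resize(b,(320,380))[:356]]))"
```

```text
travel [-30.5 -44.4 131.8] turn [-0.02 -0.08 -0.16] | now dock [-112.1   33.6  235.8] F [-0.85  0.35 -0.12] t 1.8
```

View pics/s1.png

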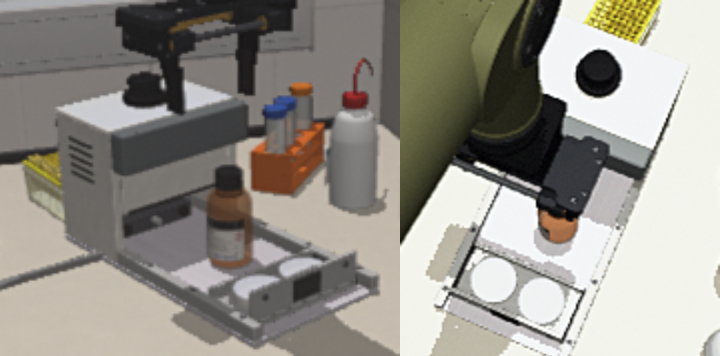

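The hand sits above and slightly behind-left of the bottle, with the track clear. Next I move over the cap, then descend.

>>> step_arm --commands '[{"travel": [-0.015, -0.022, 0], "turn": [0, 0, 0]}, {"travel": [-0.0305, -0.0445, 0], "turn": [0, 0, 0]}, {"travel": [-0.0305, -0.0445, 0.03], "turn": [0, 0, 0]}, {"travel": [-0.0305, -0.0445, 0.055], "turn": [0, 0, 0]}, {"travel": [-0.0305, -0.0445, 0.07], "turn": [0, 0, 0]}]'

```text
time: 2.4
position: [0.6089, -0.0886, 0.1644]
tool_rot: [-0.126, -3.136, -0.002]
ft_force: [-0.7, 0.5, 0.2]
grip_width: 1.002
grip_force: 0.0
```

>>> step_arm --commands '[{"travel": [0, 0, 0.025], "turn": [0, 0, 0]}, {"travel": [0, 0, 0.045], "turn": [0, 0, 0]}, {"travel": [0, 0, 0.0615], "turn": [0, 0, 0]}, {"travel": [0, 0, 0.0615], "turn": [0, 0, 0]}]'

```text
time: 2.8
position: [0.6085, -0.0895, 0.1028]
tool_rot: [-0.128, -3.135, -0.001]
ft_force: [-0.3, -0.1, -0.0]
grip_width: 0.995
grip_force: 0.0
```

```bash
python3 -c "
from h import *
import cv2
go([.6095,-.0925,.104],0)
s=ctrl.get_state();print(s['position'],proj('scene',s['position']))
a=ctrl.get_image('scene')[120:260,230:400,::-1]
cv2.imwrite('pics/s2.png',cv2.resize(a,None,fx=4,fy=4,interpolation=2))"
```

```text
travel [-1.3 -2.9 -1.2] turn [ 0.02 -0.24  0.13] | now dock [-83.2  -8.  102.8] F [-0.25 -0.11 -0.04] t 2.8
[ 0.60846192 -0.08954959  0.10280014] (np.float64(321.58525906177516), np.float64(183.35493564395807))
```

View pics/s2.png

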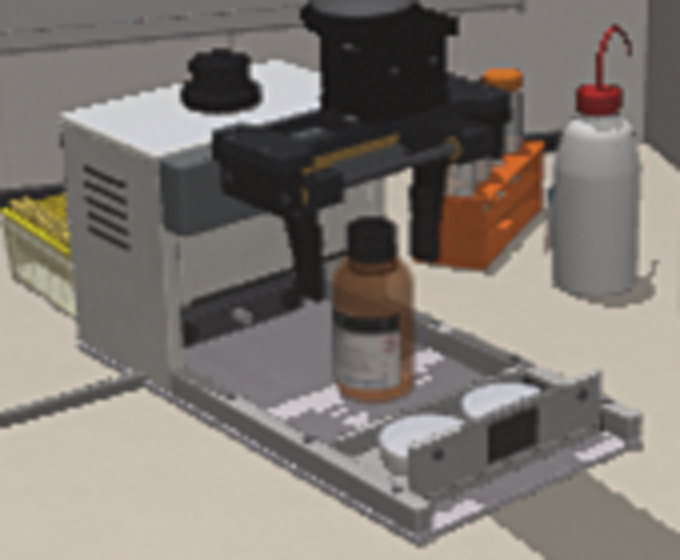

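Both fingers straddle the cap (cap at about (372,240), tips at (315,297) and (425,255)), so I close now.

>>> step_arm --commands '[{"travel": [-0.001, -0.003, -0.001], "turn": [0, 0, 0]}, {"travel": [-0.001, -0.003, -0.001], "turn": [0, 0, 0]}, {"travel": [-0.001, -0.003, -0.001], "turn": [0, 0, 0]}, {"travel": [-0.001, -0.003, -0.001], "turn": [0, 0, 0]}, {"travel": [-0.001, -0.003, -0.001], "turn": [0, 0, 0]}]' --gripper 0.2 --force 20

```text
time: 3.35
position: [0.6109, -0.0942, 0.1064]
tool_rot: [0.131, 3.138, 0.0]
ft_force: [-1.4, 0.3, -0.2]
grip_width: 0.63
grip_force: 0.0
```

>>> step_arm --commands '[{"travel": [0, 0, 0], "turn": [0, 0, 0]}, {"travel": [0, 0, 0], "turn": [0, 0, 0]}, {"travel": [0, 0, 0], "turn": [0, 0, 0]}]'

```text
time: 3.65
position: [0.6108, -0.094, 0.1061]
tool_rot: [0.131, 3.139, 0.001]
ft_force: [1.1, 1.0, -1.4]
grip_width: 0.348
grip_force: 10.9
```

>>> step_arm --commands '[{"travel": [0, 0, -0.01], "turn": [0, 0, 0]}, {"travel": [0, 0, -0.03], "turn": [0, 0, 0]}, {"travel": [0, 0, -0.05], "turn": [0, 0, 0]}, {"travel": [0.005, 0.02, -0.05], "turn": [0, 0, 0]}, {"travel": [0.01, 0.05, -0.05], "turn": [0, 0, 0]}]'

```text
time: 4.15
position: [0.6053, -0.0461, 0.1577]
tool_rot: [0.139, 3.136, -0.002]
ft_force: [0.6, 1.1, -1.9]
grip_width: 0.354
grip_force: 19.9
```

>>> step_arm --commands '[{"travel": [0.005, 0.03, 0], "turn": [0, 0, 0]}, {"travel": [0.01, 0.06, 0], "turn": [0, 0, 0]}, {"travel": [0.01, 0.09, 0], "turn": [0, 0, 0]}, {"travel": [0.01, 0.12, 0], "turn": [0, 0, 0]}, {"travel": [0.01, 0.14, 0], "turn": [0, 0, 0]}]'

```text
time: 4.65
position: [0.6066, 0.0999, 0.1566]
tool_rot: [0.127, 3.139, 0.002]
ft_force: [-0.5, 0.6, -1.5]
grip_width: 0.35
grip_force: 19.9
```

>>> step_arm --commands '[{"travel": [0, 0, 0], "turn": [0, 0, 0]}, {"travel": [0, 0, 0], "turn": [0, 0, 0]}, {"travel": [0, 0, 0], "turn": [0, 0, 0]}]'

```text
time: 4.95
position: [0.6068, 0.0947, 0.1563]
tool_rot: [0.134, 3.138, -0.002]
ft_force: [-0.3, 0.6, -2.3]
grip_width: 0.358
grip_force: 19.9
```

```bash
python3 -c "
from h import *
import cv2
go(dock([-.1,.18,.1005]),0)
a=ctrl.get_image('scene')[100:260,210:400,::-1]; b=ctrl.get_image('top')[85:275,200:400,::-1]
cv2.imwrite('pics/s3.png',np.hstack([cv2.resize(a,(475,400)),cv2.resize(b,(320,304)).repeat(1,0) if 0 else cv2.resize(b,(320,400))]))"
```

```text
travel [-0.2  4.6 55.8] turn [-0.06  0.02 -0.11] | now dock [-100.3  175.4  156.3] F [-0.39  0.53 -2.32] t 4.95
```

View pics/s3.png

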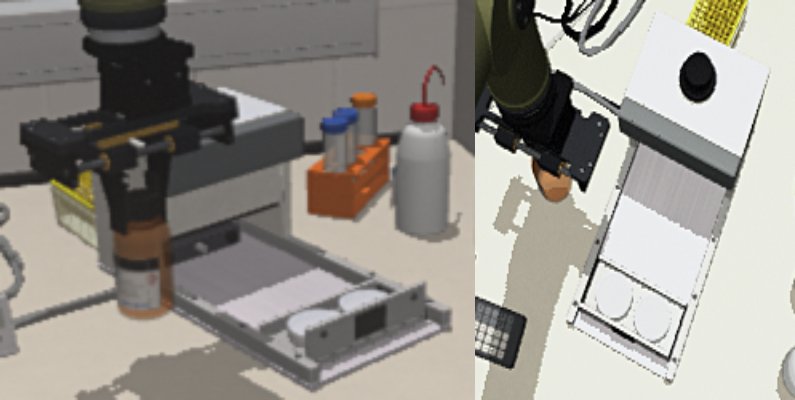

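The bottle hangs upright left of the dock and the bench under it is clear. I lower it.

>>> step_arm --commands '[{"travel": [0, 0.002, 0.02], "turn": [0, 0, 0]}, {"travel": [0, 0.002, 0.036], "turn": [0, 0, 0]}, {"travel": [0, 0.002, 0.046], "turn": [0, 0, 0]}, {"travel": [0, 0.002, 0.052], "turn": [0, 0, 0]}, {"travel": [0, 0.002, 0.053], "turn": [0, 0, 0]}]'

```text
time: 5.55
position: [0.6063, 0.0984, 0.1021]
tool_rot: [-0.131, -3.137, 0.001]
ft_force: [-0.4, -0.2, -1.6]
grip_width: 0.353
grip_force: 19.9
```

>>> step_arm --commands '[{"travel": [0, 0, 0.001], "turn": [0, 0, 0]}, {"travel": [0, 0, 0.002], "turn": [0, 0, 0]}, {"travel": [0, 0, 0.002], "turn": [0, 0, 0]}]'

```text
time: 5.85
position: [0.6072, 0.0988, 0.1016]
tool_rot: [0.131, 3.138, 0.001]
ft_force: [-0.3, 0.6, -1.2]
grip_width: 0.354
grip_force: 19.9
```

>>> step_arm --commands '[{"travel": [0, 0, 0.0007], "turn": [0, 0, 0]}, {"travel": [0, 0, 0.0015], "turn": [0, 0, 0]}, {"travel": [0, 0, 0.0015], "turn": [0, 0, 0]}]'

```text
time: 6.15
position: [0.6071, 0.0989, 0.1]
tool_rot: [0.131, 3.138, 0.001]
ft_force: [0.7, -0.1, 0.5]
grip_width: 0.357
grip_force: 19.9
```

>>> step_arm --commands '[{"travel": [0, 0, 0], "turn": [0, 0, 0]}, {"travel": [0, 0, 0], "turn": [0, 0, 0]}, {"travel": [0, 0, 0], "turn": [0, 0, 0]}, {"travel": [0, 0, 0], "turn": [0, 0, 0]}, {"travel": [0, 0, 0], "turn": [0, 0, 0]}]' --gripper 0.9

```text
time: 6.65
position: [0.6069, 0.0988, 0.0996]
tool_rot: [0.131, 3.139, 0.0]
ft_force: [-0.0, -1.0, 0.3]
grip_width: 0.721
grip_force: 0.0
```

>>> step_arm --commands '[{"travel": [0, 0, -0.01], "turn": [0, 0, 0]}, {"travel": [0, 0, -0.04], "turn": [0, 0, 0]}, {"travel": [0, 0, -0.08], "turn": [0, 0, 0]}, {"travel": [0, 0, -0.12], "turn": [0, 0, 0]}, {"travel": [0, 0, -0.12], "turn": [0, 0, 0]}]'

```text
time: 7.15
position: [0.6104, 0.099, 0.2272]
tool_rot: [0.131, 3.127, 0.006]
ft_force: [0.7, -0.0, -0.0]
grip_width: 0.899
grip_force: 0.0
```

```bash
python3 -c "
from h import *
import cv2
go(dock([-.3,0,.18]),40)
a=ctrl.get_image('scene')[100:260,210:400,::-1]
cv2.imwrite('pics/s4.png',cv2.resize(a,None,fx=4,fy=3.7,interpolation=2))"
```

```text
travel [ 203.6 -180.2   44.1] turn [  0.23 -39.35  -0.08] | now dock [-97.  180.  227.2] F [ 0.69  0.05 -0.02] t 7.15
```

View pics/s4.png

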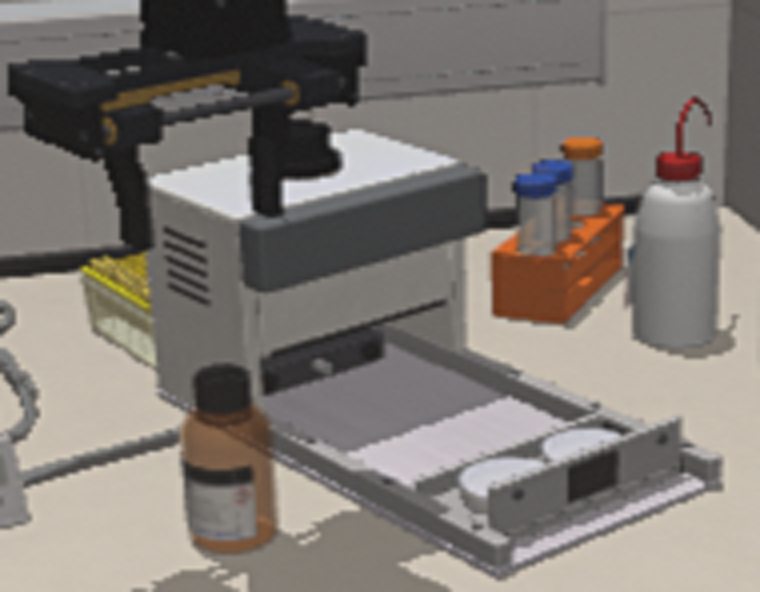

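The bottle stands upright and free beside the dock, and the pad is at about (593,477) in the crop. Next: close the fingers and move behind the carriage while tilting.

```bash
python3 -c "
from h import *
p=plane('scene',210+593.5/4-.4,100+477.5/3.7-.4,.033); print(p,D.inv().apply(p-O))
b=plane('scene',210+222/4-.4,100+372/3.7-.4,.119); print(b,D.inv().apply(b-O))
"
```

```text
[ 0.45921374 -0.06468613  0.033     ] [-0.23396254  0.0042513   0.033     ]
[0.60267936 0.10012745 0.119     ] [-0.10479132  0.18049175  0.119     ]
```

>>> step_arm --commands '[{"travel": [0.02, -0.02, 0], "turn": [0, 0, 0]}, {"travel": [0.055, -0.045, 0], "turn": [0, -5, 0]}, {"travel": [0.09, -0.075, 0.0], "turn": [0, -12, 0]}, {"travel": [0.12, -0.1, 0.01], "turn": [0, -18, 0]}, {"travel": [0.15, -0.13, 0.015], "turn": [0, -25, 0]}]' --gripper 0

```text
time: 7.7
position: [0.4649, -0.0066, 0.163]
tool_rot: [0.107, 2.799, -0.006]
ft_force: [1.2, 1.4, -1.3]
grip_width: 0.533
grip_force: 0.0
```

```bash
python3 -c "
from h import *
go(dock([-.285,0,.12]),35); print(ctrl.get_state()['joint_positions'].round(2))"
```

```text
travel [ 63.6 -62.5  22.5] turn [  0.67 -15.48   0.24] | now dock [-233.1   62.6  163. ] F [ 1.11  1.53 -1.34] t 7.7
[-0.38 -0.3   0.26  2.26  0.18  0.84  1.28]
```

Joint 2 reaches its limit when tilted this close in, so I start upright and tilt during the push.

```bash
python3 -c "
from h import *
go(dock([-.24,0.03,.165]),0)"
```

```text
travel [  6.  -32.5  -4.5] turn [ 0.57 19.52  0.43] | now dock [-233.1   62.6  163. ] F [ 1.11  1.53 -1.34] t 7.7
```

>>> step_arm --commands '[{"travel": [0.002, -0.01, -0.002], "turn": [0, 7, 0]}, {"travel": [0.004, -0.02, -0.004], "turn": [0, 14, 0]}, {"travel": [0.005, -0.03, -0.005], "turn": [0.5, 20, 0.4]}, {"travel": [0.005, -0.03, -0.005], "turn": [0.5, 20, 0.4]}]'

```text
time: 8.1
position: [0.4611, -0.0399, 0.171]
tool_rot: [-0.147, -3.135, -0.005]
ft_force: [0.8, -0.3, -0.4]
grip_width: 0.167
grip_force: 0.0
```

```bash
python3 -c "
from h import *
go(dock([-.256,0.0,.12]),0); print(ctrl.get_state()['joint_positions'].round(2))"
```

```text
travel [ 21.4 -29.5  51. ] turn [ 0.17 -0.18 -0.57] | now dock [-234.2   29.1  171. ] F [ 0.86 -0.25 -0.44] t 8.1
[-0.38 -0.05  0.4   1.99  0.02  1.19  1.49]
```

>>> step_arm --commands '[{"travel": [0.01, -0.012, 0], "turn": [0, 0, -0.3]}, {"travel": [0.022, -0.0275, 0], "turn": [0, 0, -0.6]}, {"travel": [0.022, -0.0275, 0.025], "turn": [0, 0, -0.6]}, {"travel": [0.022, -0.0275, 0.05], "turn": [0, 0, -0.6]}, {"travel": [0.022, -0.0275, 0.05], "turn": [0, 0, -0.6]}]'

```text
time: 8.6
position: [0.4314, -0.0636, 0.1197]
tool_rot: [-0.126, -3.135, -0.01]
ft_force: [0.3, -0.6, 0.4]
grip_width: 0.005
grip_force: 0.0
```

```bash
python3 -c "
from h import *
go(dock([-.258,0.002,.042]),0); print(ctrl.get_state()['joint_positions'].round(2),ctrl.get_state()['grip_width'])"
```

```text
travel [-4.1 -1.5 77.7] turn [ 0.35 -0.27  0.2 ] | now dock [-261.8    3.   119.7] F [ 0.4  -0.6   0.42] t 8.6
[-0.35 -0.05  0.44  2.11  0.02  1.08  1.56] 0.004526286640763078
```

>>> step_arm --commands '[{"travel": [-0.003, -0.001, 0.025], "turn": [0.3, -0.3, 0]}, {"travel": [-0.003, -0.001, 0.05], "turn": [0.3, -0.3, 0]}, {"travel": [-0.003, -0.001, 0.068], "turn": [0.3, -0.3, 0]}, {"travel": [-0.003, -0.001, 0.077], "turn": [0.3, -0.3, 0]}, {"travel": [-0.003, -0.001, 0.077], "turn": [0.3, -0.3, 0]}]'

```text
time: 9.1
position: [0.4377, -0.0641, 0.0451]
tool_rot: [0.125, 3.134, 0.001]
ft_force: [0.3, -0.3, -0.2]
grip_width: 0.01
grip_force: 0.0
```

```bash
python3 -c "
from h import *
import cv2
go(dock([-.246,0.002,.042]),0); print(ctrl.get_state()['joint_positions'].round(2))
a=ctrl.get_image('scene')[140:270,260:420,::-1]; b=ctrl.get_image('top')[180:280,230:350,::-1]
cv2.imwrite('pics/s5.png',np.hstack([cv2.resize(a,(480,390)),cv2.resize(b,(320,390))]))"
```

```text
travel [-9.4 -1.1  3.2] turn [0.03 0.27 0.22] | now dock [-255.4    3.    45.1] F [ 0.3  -0.26 -0.22] t 9.1
[-0.34  0.07  0.45  2.17 -0.04  0.9   1.62]
```

View pics/s5.png

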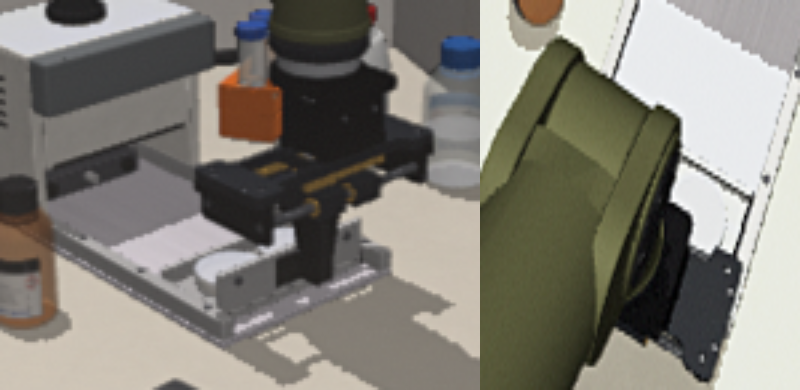

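The finger tip is at about (322,281) in the left crop, just behind the carriage's pad (290,263). I check its lateral alignment by projection.

```bash
python3 -c "
from h import *
s=ctrl.get_state()['position']
print(proj('scene',s-[0,0,.014]))
for x in(-.234,-.255):
  for y in (-.02,0,.02): print(x,y,proj('scene',dock([x,y,.031])))
"
```

```text
(np.float64(364.07563246963144), np.float64(231.64709970779157))
-0.234 -0.02 (np.float64(365.19908381741834), np.float64(226.3435760529305))
-0.234 0 (np.float64(359.257036944028), np.float64(228.85453398590602))
-0.234 0.02 (np.float64(353.20226163773265), np.float64(231.41312808852237))
-0.255 -0.02 (np.float64(371.26603124963947), np.float64(229.28390908789868))
-0.255 0 (np.float64(365.30734314279533), np.float64(231.85426556768326))
-0.255 0.02 (np.float64(359.23418259524055), np.float64(234.4740012018155))
```

>>> step_arm --commands '[{"travel": [-0.003, 0, 0.003], "turn": [0, 0, 0]}, {"travel": [-0.006, 0, 0.003], "turn": [0, 0, 0]}, {"travel": [-0.009, 0, 0.003], "turn": [0, 0, 0]}, {"travel": [-0.012, 0, 0.003], "turn": [0, 0, 0]}, {"travel": [-0.016, 0, 0.003], "turn": [0, 0, 0]}]'

```text
time: 9.7
position: [0.4539, -0.0654, 0.0419]
tool_rot: [0.126, 3.136, 0.0]
ft_force: [-2.7, -0.7, 1.7]
grip_width: 0.008
grip_force: 1.3
```

>>> step_arm --commands '[{"travel": [-0.005, 0, 0], "turn": [0, 0, 0]}, {"travel": [-0.012, 0, 0], "turn": [0, 0, 0]}, {"travel": [-0.02, 0, 0], "turn": [0, 0, 0]}, {"travel": [-0.03, 0, 0], "turn": [0, 0, 0]}, {"travel": [-0.04, 0, 0], "turn": [0, 0, 0]}]'

```text
time: 10.2
position: [0.4955, -0.0687, 0.0422]
tool_rot: [0.125, 3.133, -0.0]
ft_force: [-1.5, -0.0, -1.0]
grip_width: 0.008
grip_force: 0.6
```

```bash
python3 -c "
from h import *
go(dock([-.15,0.003,.042]),20); print(ctrl.get_state()['joint_positions'].round(2))"
```

```text
travel [-47.4  -0.5   0.5] turn [  0.05 -19.68   0.21] | now dock [-197.4    3.3   42.2] F [-1.5  -0.13 -0.98] t 10.2
[-0.32  0.2   0.44  2.04 -0.11  0.91  1.67]
```

Pushing smoothly at about 2 N. I add tilt as it advances.

>>> step_arm --commands '[{"travel": [-0.009, 0, 0], "turn": [0, -4, 0]}, {"travel": [-0.018, 0, 0], "turn": [0, -8, 0]}, {"travel": [-0.027, 0, 0], "turn": [0, -12, 0]}, {"travel": [-0.036, 0, 0], "turn": [0, -16, 0]}, {"travel": [-0.045, 0, 0], "turn": [0, -20, 0.2]}]'

```text
time: 10.7
position: [0.5404, -0.0724, 0.0429]
tool_rot: [0.117, 2.782, -0.02]
ft_force: [-1.6, -0.1, -2.0]
grip_width: 0.007
grip_force: 0.6
```

```bash
python3 -c "
from h import *
go(dock([-.11,0.003,.0415]),40); print(ctrl.get_state()['joint_positions'].round(2))"
```

```text
travel [-39.2  -0.3  16.2] turn [  0.04 -19.51  -0.02] | now dock [-152.4    3.3   42.9] F [-1.56 -0.28 -2.02] t 10.7
[-0.34  0.07  0.44  2.23 -0.08  0.49  1.64]
```

>>> step_arm --commands '[{"travel": [-0.0075, 0, 0.003], "turn": [0, -4, 0]}, {"travel": [-0.0155, 0, 0.006], "turn": [0, -8, 0]}, {"travel": [-0.0235, 0, 0.009], "turn": [0, -12, 0]}, {"travel": [-0.0315, 0, 0.0125], "turn": [0, -16, 0]}, {"travel": [-0.0392, 0, 0.0155], "turn": [0, -19, 0]}]'

```text
time: 11.2
position: [0.5727, -0.0753, 0.0413]
tool_rot: [0.106, 2.511, -0.026]
ft_force: [0.3, -1.1, -0.1]
grip_width: 0.006
grip_force: 0.0
```

```bash
python3 -c "
from h import *
go(dock([-.07,0.003,.0415]),40); print(ctrl.get_state()['joint_positions'].round(2))"
```

```text
travel [-40.5  -0.2  29.3] turn [ 0.3  -3.98 -0.16] | now dock [-120.     3.1   41.3] F [ 0.35 -1.08 -0.07] t 11.2
[-0.54  0.07  0.65  2.38 -0.56  0.1   2.13]
```

>>> step_arm --commands '[{"travel": [-0.006, 0, 0.0043], "turn": [0, 1, 0]}, {"travel": [-0.012, 0, 0.0086], "turn": [0, 2, 0]}, {"travel": [-0.018, 0, 0.013], "turn": [0, 2, 0]}, {"travel": [-0.024, 0, 0.0174], "turn": [0, 2, 0]}, {"travel": [-0.03, 0, 0.0215], "turn": [0, 2, 0]}]'

```text
time: 11.7
position: [0.6118, -0.0774, 0.0432]
tool_rot: [0.105, 2.543, -0.025]
ft_force: [-2.5, -0.3, 1.6]
grip_width: 0.005
grip_force: 1.1
```

```bash
python3 -c "
from h import *
go(dock([-.06,0.003,.0415]),36); print(ctrl.get_state()['joint_positions'].round(2))"
```

```text
travel [-16.3  -1.4  13.1] turn [ 0.33 -1.79 -0.05] | now dock [-80.9   4.3  43.2] F [-2.44 -0.51  1.63] t 11.7
[-0.5   0.16  0.62  2.27 -0.6   0.18  2.14]
```

>>> step_arm --commands '[{"travel": [-0.0035, 0, 0.0028], "turn": [0, 0, 0]}, {"travel": [-0.0065, -0.0005, 0.0052], "turn": [0, -0.5, 0]}, {"travel": [-0.0095, -0.001, 0.0076], "turn": [0, -1, 0]}, {"travel": [-0.012, -0.001, 0.0096], "turn": [0, -1, 0]}, {"travel": [-0.014, -0.001, 0.011], "turn": [0, -1, 0]}]'

```text
time: 12.2
position: [0.6286, -0.0802, 0.0418]
tool_rot: [0.106, 2.526, -0.026]
ft_force: [-2.1, -1.1, 1.7]
grip_width: 0.003
grip_force: 1.1
```

```bash
python3 -c "
from h import *
go(dock([-.05,0.003,.0415]),36)"
```

```text
travel [-11.1   0.    8.2] turn [ 0.32 -0.82 -0.1 ] | now dock [-63.8   3.   41.8] F [-1.97 -1.23  1.74] t 12.2
```

Now about 1.2 to 2 mm per row, watching the force.

>>> step_arm --commands '[{"travel": [-0.0016, 0, 0.0012], "turn": [0, 0, 0]}, {"travel": [-0.0032, 0, 0.0024], "turn": [0, 0, 0]}, {"travel": [-0.0048, 0, 0.0035], "turn": [0, 0, 0]}, {"travel": [-0.0064, 0, 0.0047], "turn": [0, 0, 0]}, {"travel": [-0.008, 0, 0.0058], "turn": [0, 0, 0]}]'

```text
time: 12.7
position: [0.6385, -0.0805, 0.0417]
tool_rot: [0.105, 2.525, -0.026]
ft_force: [-1.9, 0.8, 1.9]
grip_width: 0.005
grip_force: 1.2
```

>>> step_arm --commands '[{"travel": [-0.0012, 0, 0.0009], "turn": [0, 0, 0]}, {"travel": [-0.0024, 0, 0.0018], "turn": [0, 0, 0]}, {"travel": [-0.0036, 0, 0.0026], "turn": [0, 0, 0]}, {"travel": [-0.0048, 0, 0.0035], "turn": [0, 0, 0]}]'

```text
time: 13.1
position: [0.6443, -0.0811, 0.0416]
tool_rot: [0.105, 2.526, -0.026]
ft_force: [-3.0, 0.4, 2.5]
grip_width: 0.003
grip_force: 1.7
```

>>> step_arm --commands '[{"travel": [-0.0012, 0, 0.0009], "turn": [0, 0, 0]}, {"travel": [-0.0024, 0, 0.0018], "turn": [0, 0, 0]}, {"travel": [-0.0036, 0, 0.0026], "turn": [0, 0, 0]}]'

```text
time: 13.4
position: [0.6457, -0.0813, 0.0399]
tool_rot: [0.106, 2.531, -0.023]
ft_force: [-25.3, 0.9, 19.6]
grip_width: 0.004
grip_force: 13.0
```

>>> step_arm --commands '[{"travel": [-0.0012, 0, 0.0009], "turn": [0, 0, 0]}, {"travel": [-0.0024, 0, 0.0018], "turn": [0, 0, 0]}, {"travel": [-0.0036, 0, 0.0026], "turn": [0, 0, 0]}]'

```text
time: 13.7
position: [0.6463, -0.0812, 0.0379]
tool_rot: [0.107, 2.537, -0.018]
ft_force: [-47.5, 2.8, 34.2]
grip_width: 0.005
grip_force: 23.6
```

Clear rise: the stop is reached, and this push was already more than enough. I back straight off.

>>> step_arm --commands '[{"travel": [0.006, 0, -0.0045], "turn": [0, 0, 0]}, {"travel": [0.012, 0, -0.009], "turn": [0, 0, 0]}, {"travel": [0.024, 0, -0.018], "turn": [0, 0, 0]}, {"travel": [0.04, 0, -0.03], "turn": [0, 0, 0]}, {"travel": [0.04, 0, -0.03], "turn": [0, 0, 0]}]'

```text
time: 14.2
position: [0.6014, -0.0774, 0.0422]
tool_rot: [0.105, 2.527, -0.025]
ft_force: [0.5, -0.1, 0.5]
grip_width: 0.01
grip_force: 0.0
```

```bash
python3 -c "
from h import *
import cv2
go(dock([-.13,0.003,.1]),20)
a=ctrl.get_image('scene')[120:260,230:400,::-1]
cv2.imwrite('pics/s6.png',cv2.resize(a,None,fx=4,fy=4,interpolation=2))"
```

```text
travel [ -1.5  -0.  -69.6] turn [ 0.39 15.09 -0.02] | now dock [-91.2   3.5  42.2] F [ 0.55 -0.05  0.49] t 14.2
```

View pics/s6.png

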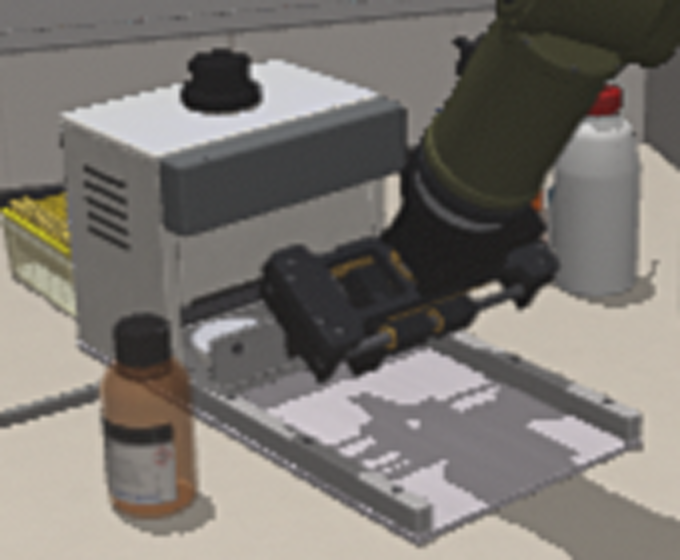

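The carriage sits in the mouth at about (240,350), its dishes under the hood. The bottle stands at (150,430), and the hand is clear of both. I retreat a little and hand in.

>>> step_arm --commands '[{"travel": [0, 0, -0.015], "turn": [0, 0, 0]}, {"travel": [0, 0, -0.03], "turn": [0, 0, 0]}, {"travel": [0, 0, -0.04], "turn": [0, 0, 0]}, {"travel": [0, 0, -0.04], "turn": [0, 0, 0]}, {"travel": [0, 0, -0.04], "turn": [0, 0, 0]}]'

```text
time: 14.75
position: [0.5816, -0.0753, 0.0766]
tool_rot: [0.104, 2.523, -0.024]
ft_force: [0.2, -0.9, -0.4]
grip_width: 0.005
grip_force: 0.0
```

```bash
python3 -c "
from h import *
print(ctrl.get_state()['ft_force'],ctrl.close_job())"
```

```text
the job is handed in; nothing more can be done
[ 0.1894477  -0.86601134 -0.38661077] None
```

I handed the job in without seeing a verdict: the bottle stands on the bench about 180 mm left of the dock's centre line and the carriage is against the stop, but my last push overshot to about 59 N at the wrist, so the 60 N limit may have been passed between readings.

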